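# Clamp the plaster mould with the fold-out crank

## Robot

A 7-joint arm with a two-finger parallel gripper is mounted at the origin on the work surface. World frame = base frame: x ahead of the robot, y to its left, z up, the work surface at z = 0. Lengths are in m, angles in rad, forces in N, time in s.
With the tool pointing down it reaches from about 0.4 to 0.85 m from the base axis. Payload 10.4 kg.
Tool frame: the origin (TCP) lies at the very end of the fingers, on their centre line; the grasp point (between the pads) lies 19 mm behind it (manip.tcp_to_grasp is the distance from the TCP to the grasp point, in m); x points along the fingers, y is the direction in which the jaws open and shut, and the axes are right-handed (so a half turn about x gives the same grasp; the last joint's range is limited). The gripper opens to 85 mm and grips with 20 to 120 N. Pads are 22 mm wide; open, the fingers measure 114 mm over their backs; the gripper's body (76 mm by 85 mm) begins 54 mm behind the grasp point. The pads swing forward as they close: fully open they stand 13 mm farther back than shut.
Start: joints at [-1.298, 0.332, -0.065, 1.46, 0.022, 1.35, -0.088], TCP at [0.182, 0.598, 0.231] pointing down, gripper open.
Joint ranges: [-2.6, 2.6], [-0.5, 2.12], [-1.47, 1.34], [0.16, 2.42], [-1.27, 4.41], [0.06, 2.06], [-2.6, 2.6]. Speed limits (rad/s): [2.22, 2.22, 2.79, 2.79, 3.14, 3.14, 3.14].

## Interface

Orientations are given as a unit quaternion [x, y, z, w].
In Python, from workcell import manip, cams, hand_in gives the robot as it stands.
- The arm moves only by the shell command python3 -m handwheel 'ROWS' [FORCE]. ROWS is text: rows parted by semicolons, each of 7 numbers parted by spaces: the shift along the tool's x, y, z in mm, then the turn, a rotation vector about the tool's x, y, z in rad, then the finger opening in mm, from 0 to 85.4. A call has 1 to 8 rows; each row shifts and turns the commanded pose from where the row before left it, along the tool's axes as they then stand; what a row does not reach is not made up. A row lasts 1/10 s, in which the tool goes at most 50 mm and 8.59 degrees, less where a joint would pass 70% of its speed; a pose out of reach is approached as far as the arm can. A call with a gripper value outside its range is refused whole. The fingers move at their own pace and stop on an object; FORCE is the grip in N (left out, the last holds). Time passes only in rows, so rows that do not move let the fingers close. It gives the time, the measured TCP pose, the force and the opening at its end, in the units of the state.
- manip.get_obs(): the state, without advancing time (a new reading comes with each control period).
- cams.camera(name): name is "scene" or "top" or "wrist"; returns a dict with "color" (480x640x3 uint8, blue, green, red), "depth" (480x640 float32, m along the optical axis (not along the pixel's ray), 0 where there is no reading), "camera_matrix" (3x3 intrinsics, pixels), "origin" and "attitude" of the camera in the world; the wrist camera has in their place "T_tool_cam" (4x4, takes a point from camera to tool coordinates, whose origin is the TCP and whose axes are the tool frame's). Camera axes: x right, y down, z forward; pixel columns grow to the right and rows downward; lengths in m; the calibration is good to about 2 mm. The wrist camera is an equidistant fisheye: a pixel r from the principal point sees the ray r / f radians off the axis. A picture is of the moment at which its call begins: read the wrist's pose just before it.
- hand_in(): hands the job in, once; it reports no verdict.
Trained networks look in the newest picture that a camera, given by its name, has taken for a name from the list of things; names that differ only in an ending like _2 or _b are one class to them, and where a whole thing is asked for, a point or a joint stands for the part that bears it (a point fixed in the world has none). Each returns a list of dicts, best first, with "conf" (0 to 1); they miss things now and then, are a little off and sometimes report something else, mostly with a low value. They report only what shows in the picture. A call takes as long as a camera call.
- cams.recognise(camera, thing): "box" ([left, top, width, height] in pixels, round what is visible of it).
- cams.outline_of(camera, thing): "region" (480x640 bool, what is visible of it) and "box" ([left, top, width, height] in pixels, round what is visible of it).
The state is a dict: "clock": time; "joint_pos": joint angles; "joint_velocities": joint speeds; "tau": joint torques, N m; "position": TCP position; "ee_rot": TCP orientation; "ft_force": force on the tool from outside, world axes, zero at the start; "torque": the same for the moment, N m; "grip_width": opening from 0.0 (shut) to 1.0 (fully open).
Only numpy, scipy, OpenCV 4.12 (cv2) and the standard library are available. Lean on these libraries where they do the work, as an engineer would, in place of code of your own. Each camera call takes 0.05 s, during which the arm holds its last target.

## Task

Two small two-column presses stand on the sculptor's table, and only one has a plaster mould in it. On the press with the mould, swing the folded crank handle up until it stands upright, then use it to turn the crank clockwise (seen from above) as far as it goes so that the mould is clamped. Leave the handle standing upright and do not move the crank or handle of the empty press.

Things in the scene. Friction and masses are not known exactly. Their poses are not given: they have to be found in the camera images.
- press: The press that holds the plaster mould, an off-white block 120 x 110 x 70 mm between its plates. Steel base 160 x 190 mm, two columns, grey cross beam along y, 34 mm wide, its top 145 mm above the table, nuts at the beam's ends to 153 mm, steel crank on top. Origin: centre of the underside, on the crank's turning axis.
- press_hub (a point): Point on the vertical turning axis of that press's crank, 179 mm above the table, level with the handle's hinge pin. x axis along the crank arm towards the pin, z up. The arm is a steel bar 16 mm wide and 10 mm thick, its top 14 mm below this point, its underside 10 mm above the beam; the boss on the axis (radius 14 mm) is no higher than the arm.
- press_hinge (a point): The handle's hinge pin at the outer end of that crank arm, 80 mm from press_hub and level with it. The pin is horizontal, square to the arm, in a fork 18 mm wide that rises 8 mm above the pin. Folded, the handle lies level over the arm, from the pin back to the hub, with a 3 mm gap under it; unfolded, it stands straight up from the pin.
- press_grip (a point): A good place to pinch the handle: on its axis, 55 mm from the hinge pin. The handle is a dark wooden round grip, 22 mm in diameter (wider than the arm under it), between 14 and 79 mm from the pin, and spins freely on its spindle. x axis along the handle away from the pin, y along the pin.
- press_handle (a joint): Angle of this handle about its hinge pin, rad: 0 folded flat along the arm towards the hub, growing as the handle swings up, 1.571 (its stop) standing upright. It is stiff (0.09 N m, about 2 N at the grip) and stays where it is left. It starts folded or nearly so (0 to 0.15).
- press_crank (a joint): Angle of this crank about its vertical axis, rad, growing clockwise as seen from above; 1.9 is the end stop, where the mould is clamped. It starts between 0 and 0.8. It needs about 0.2 N m (3 N at the upright handle) and stays where it is left; the crank stays at its height as it turns.
- spare_grip (a point): The middle of the grip (55 mm from its pin) on the handle of the other press, which is the same in every way but empty between its plates. Its handle is folded too. Leave it alone: it must stay where it is.

How it is judged:
By the outcome, as a careful person would: the job done as asked, in the order asked, and still so for the second after the job is handed in, with the robot touching nothing.
It also fails if it takes over 38 s, if anything falls off the work surface, if the arm or the gripper's body presses on something with over 40 N, if the wrist force passes 120 N, or if a joint passes its speed limit or range.

## Working session

There is one attempt and no reset: what is moved stays moved. The work goes in short steps, Python scripts to look and compute and a shell command to move; the robot and the scene stay as the last step left them, time stands still between calls to the robot, and variables do not carry over. Pictures are saved under pics/ and viewed, and the job is handed in when it is done.

```bash
ls; mkdir -p pics
python3 - <<'E'
from workcell import manip, cams
import cv2,numpy as np
o=manip.get_obs();print(o['clock'],o['position'],o['ee_rot'],o['grip_width'])
for n in ['scene','top']:
    d=cams.camera(n);cv2.imwrite(f'pics/{n}0.png',d['color']);np.savez(f'{n}0.npz',**d)
    print(n,d['camera_matrix'],d['origin'],d['attitude'])
    for t in ['press','press_grip','press_hinge','press_hub','spare_grip','press_handle','press_crank']:
        print(t,[(r['box'],round(r['conf'],2)) for r in cams.recognise(n,t)])
E
```

```text
pics
0.0 [0.18208375 0.59748871 0.23049768] [ 0.10367982  0.699447   -0.10469692  0.69933035] 1.0007400678723055
scene [[481.98990799   0.         321.20394889]
 [  0.         481.98990799 240.791599  ]
 [  0.           0.           1.        ]] [0.88747933 0.40842589 0.78776008] [ 0.31931739  0.88617092 -0.31323622 -0.12091556]
press [([200.8, 138.6, 115.5, 125.7], 0.57)]
press_grip [([250.0, 140.2, 32.6, 17.5], 0.61)]
press_hinge [([243.3, 138.1, 48.8, 37.0], 0.92)]
press_hub [([245.5, 136.7, 45.7, 36.7], 0.89)]
spare_grip [([378.5, 256.5, 35.3, 33.0], 0.79)]
press_handle [([246.6, 138.3, 38.6, 20.6], 0.61)]
press_crank [([242.1, 135.3, 45.9, 40.0], 0.65)]
top [[466.56987731   0.         325.86286663]
 [  0.         466.56987731 233.95572791]
 [  0.           0.           1.        ]] [ 0.42351757 -0.01372192  0.83335469] [ 0.70943995 -0.70185954  0.0478745  -0.04238137]
press [([372.0, 179.6, 142.6, 99.4], 0.74)]
press_grip [([451.8, 210.5, 15.8, 62.0], 0.73)]
press_hinge [([444.5, 207.7, 25.4, 72.1], 0.81)]
press_hub [([445.4, 207.3, 30.0, 71.1], 0.59)]
spare_grip [([194.3, 204.6, 16.9, 55.8], 0.84)]
press_handle [([456.9, 213.1, 11.3, 56.5], 0.69)]
press_crank [([442.7, 209.5, 24.7, 73.3], 0.58)]
```

View pics/scene0.png

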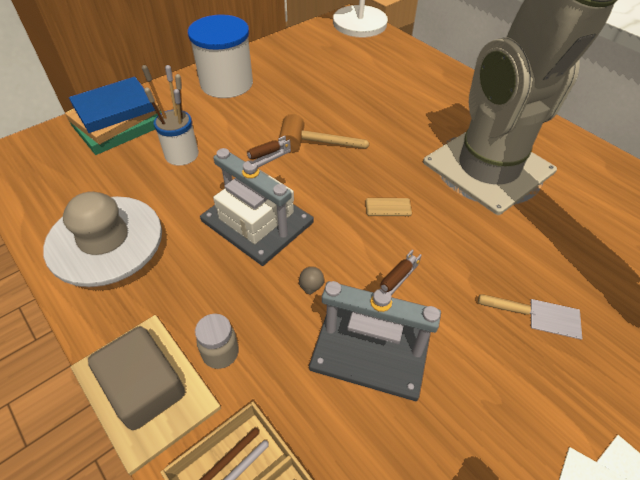

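View pics/top0.png

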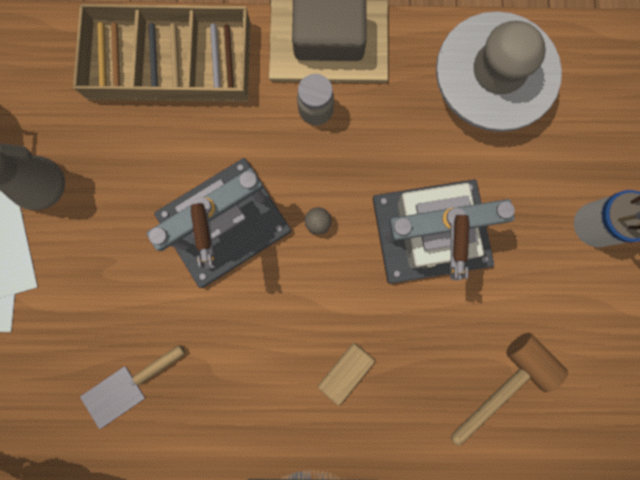

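The press with the white mould is at about (435,230) in the top view and (257,200) in the scene view. The empty one is at (223,223) in the top view. On the mould press the handle is folded, with its fork at about (460,265) in the top view. Next I'll measure it.

```bash
cat > h.py <<'E'
import numpy as np,cv2
from scipy.spatial.transform import Rotation as R
def pts(d,uv,z=None):
    K=d['camera_matrix'];uv=np.atleast_2d(uv).astype(float)
    ray=np.c_[(uv[:,0]-K[0,2])/K[0,0],(uv[:,1]-K[1,2])/K[1,1],np.ones(len(uv))]
    M=R.from_quat(d['attitude']).as_matrix() if np.size(d['attitude'])==4 else d['attitude']
    w=ray@M.T;o=np.array(d['origin'])
    if z is None:
        dep=d['depth'][uv[:,1].astype(int),uv[:,0].astype(int)];return o+w*dep[:,None]
    return o+w*((z-o[2])/w[:,2])[:,None]
def proj(d,P):
    M=R.from_quat(d['attitude']).as_matrix();c=(np.atleast_2d(P)-d['origin'])@M
    return (c/c[:,2:])@d['camera_matrix'].T
E
python3 - <<'E'
from h import *
for n in ['top','scene']:
    d=dict(np.load(n+'0.npz'))
    c=d['color'];
    x0,y0=(360,170) if n=='top' else (190,120)
    cv2.imwrite(f'pics/{n}_z.png',cv2.resize(c[y0:y0+120,x0:x0+160],None,fx=5,fy=5,interpolation=cv2.INTER_CUBIC))
    v,u=np.mgrid[0:480,0:640];uv=np.c_[u.ravel(),v.ravel()]
    P=pts(d,uv);ok=(d['depth'].ravel()>0)
    print(n,pts(d,[[320,240]]))
    # high points near the mould press
    col=c.reshape(-1,3).astype(int)
    near=ok&(P[:,1]<-0.1)&(P[:,1]>-0.45)&(P[:,0]>.3)&(P[:,0]<.6)
    g=near&(P[:,2]>0.172)&(P[:,2]<0.21)
    dark=g&(col[:,2]-col[:,0]>25)
    st=g&~dark
    for nm,m in [('wood',dark),('steel',st)]:
        if m.sum()>5:
            Q=P[m];mu=Q.mean(0);U,S,V=np.linalg.svd(Q-mu,full_matrices=False);t=(Q-mu)@V[0]
            print(nm,m.sum(),mu.round(4),V[0].round(3),t.min().round(4),t.max().round(4),Q[:,2].max().round(4),uv[m].mean(0))
    b=near&(P[:,2]>0.14)&(P[:,2]<0.149)
    Q=P[b][:,:2];print('beam',b.sum(),cv2.minAreaRect(Q.astype(np.float32)*1000))
E
```

```text
top [[ 5.19448617e-01 -9.23606435e-03  4.94307190e-04]]
wood 607 [ 0.5006 -0.2051  0.1925] [-0.987  0.042 -0.155] -0.0337 0.0486 0.1999 [460.59637562 239.17957166]
steel 316 [ 0.481  -0.2044  0.1859] [-0.994 -0.028 -0.107] -0.0557 0.0332 0.1971 [459.06329114 253.71835443]
beam 1831 ((538.1925048828125, -207.9130859375), (34.11172866821289, 185.89242553710938), 9.7971830368042)
scene [[ 0.46551717 -0.082249   -0.00209444]]
wood 374 [ 0.5045 -0.2011  0.1892] [ 0.992 -0.042  0.118] -0.0568 0.0336 0.1982 [265.1657754  148.57219251]
steel 98 [ 0.4756 -0.2024  0.1825] [ 0.999 -0.027  0.035] -0.0247 0.0638 0.1932 [277.2244898  144.83673469]
beam 869 ((539.6510620117188, -205.23663330078125), (34.8603630065918, 184.64768981933594), 10.179903030395508)
```

View pics/top_z.png

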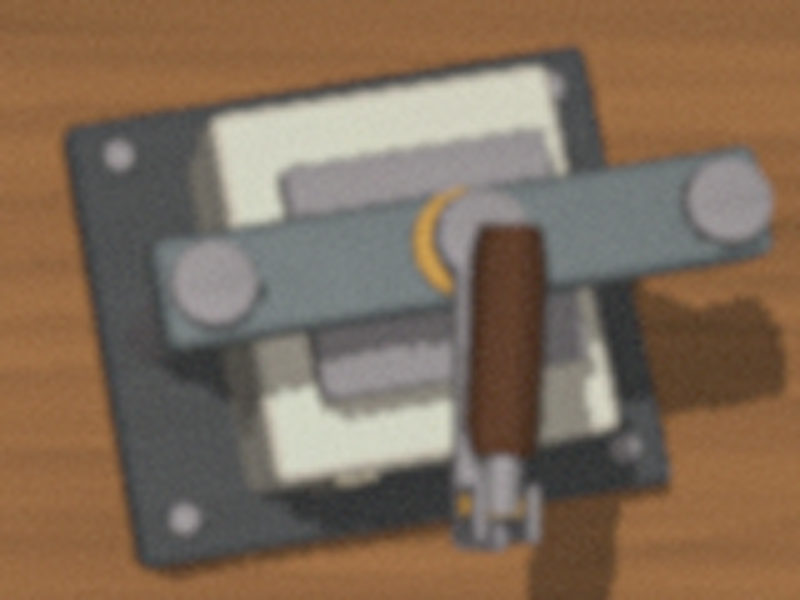

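View pics/scene_z.png

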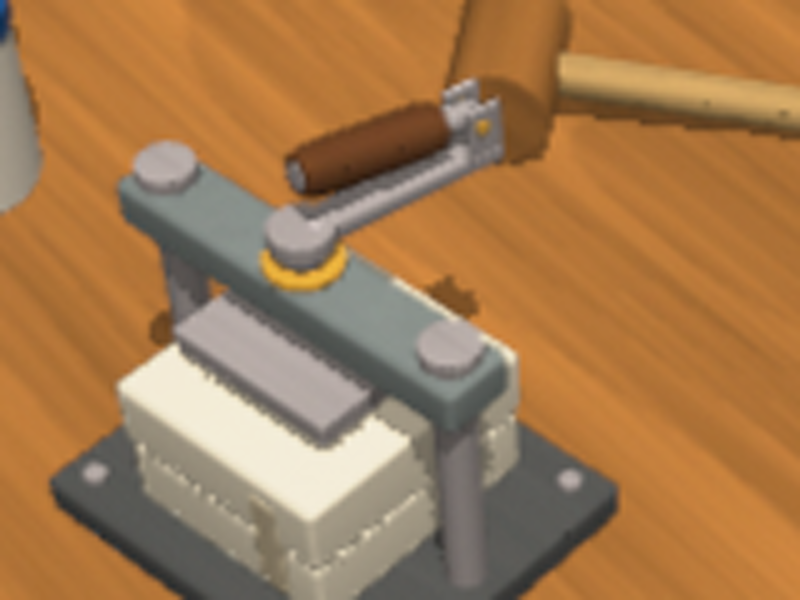

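Run:
```python
from h import *
from workcell import manip
T=dict(np.load('top0.npz'));S=dict(np.load('scene0.npz'))
def tri(a,b):
    A=[];B=[]
    for d,uv in((T,a),(S,b)):
        o=d['origin'];w=pts(d,[uv],0)[0]-o;w/=np.linalg.norm(w);M=np.eye(3)-np.outer(w,w);A.append(M);B.append(M@o)
    return np.linalg.lstsq(np.vstack(A),np.hstack(B),rcond=None)[0]
tz=lambda x,y:(360+x/5-.4,170+y/5-.4)
sz=lambda x,y:(190+x/5-.4,120+y/5-.4)
print('pin',tri(tz(497,510),sz(470,122)),pts(T,[tz(497,510)],.187),pts(S,[sz(470,122)],.182))
print('boss',tri(tz(483,228),sz(302,226)),pts(T,[tz(483,228)],.165),pts(S,[sz(302,226)],.165))
print('tip',tri(tz(508,228),sz(298,172)))
print('nuts',pts(T,[tz(214,282),tz(729,200)],.153).mean(0),pts(S,[sz(166,163),sz(450,345)],.153).mean(0))
o=manip.get_obs();r=R.from_quat(o['ee_rot']);print(r.as_matrix().round(3));print(o['joint_pos'],o['ft_force'])
# handle ends along axis
d=T;c=d['color']
```

```text
pin [ 0.45685687 -0.20803049  0.17111363] [[ 0.45604566 -0.20335617  0.187     ]] [[ 0.4644676  -0.19716353  0.182     ]]
boss [ 0.53882551 -0.20780362  0.16335746] [[ 0.53903902 -0.20787385  0.165     ]] [[ 0.53940702 -0.20548418  0.165     ]]
tip [ 0.53563206 -0.20885644  0.18722142]
nuts [ 0.53721405 -0.20809463  0.153     ] [ 0.54044324 -0.20526386  0.153     ]
[[ 0.     0.291  0.957]
 [ 0.     0.957 -0.291]
 [-1.     0.    -0.   ]]
[-1.29762426  0.33215791 -0.06470299  1.46012871  0.02159856  1.34988541
 -0.08850394] [-0.49255664  0.65591356  0.24509698]
```

```bash
python3 -m handwheel '-9 -25 40 0 0 0 85; -9 -25 40 0 0 0 85; -9 -25 40 0 0 0 85; -9 -25 40 0 0 0 85; -9 -25 40 0 0 0 85; -9 -25 40 0 0 0 85; -9 -25 40 0 0 0 85; -9 -25 40 0 0 0 85'
cat >> h.py <<'E'
def st(goal=None):
    from workcell import manip
    o=manip.get_obs();r=R.from_quat(o['ee_rot']);p=np.array(o['position']);np.set_printoptions(suppress=True)
    print('t',round(o['clock'],2),'p',p.round(4),'F',np.round(o['ft_force'],1),'w',round(o['grip_width']*85.4,1));print('axes cols',r.as_matrix().round(3).tolist());print('q',np.round(o['joint_pos'],2))
    if goal is not None: print('d tool mm',(r.inv().apply(np.array(goal)-p)*1000).round(1))
E
python3 -c "
from h import *
st([.513,-.206,.25])"
```

```text
clock: 1.6
position: [0.431, 0.3116, 0.304]
ee_rot: [0.104, 0.699, -0.104, 0.7]
ft_force: [0.6, 1.1, 0.6]
grip_width: 0.996
t 1.6 p [0.431  0.3116 0.304 ] F [0.6 1.1 0.6] w 85.1
axes cols [[0.0, 0.291, 0.957], [0.001, 0.957, -0.291], [-1.0, 0.001, 0.0]]
q [-0.88  0.09  0.18  1.6  -0.02  1.45  0.58]
d tool mm [  53.7 -471.3  229.3]
```

```bash
python3 -m handwheel '0 -44 21 0 0 0 85; 0 -44 21 0 0 0 85; 0 -44 21 0 0 0 85; 0 -44 21 0 0 0 85; 0 -44 21 0 0 0 85; 0 -44 21 0 0 0 85; 0 -44 21 0 0 0 85; 0 -44 21 0 0 0 85'
python3 -m handwheel '0 0 0 -0.13 0 0 85; 0 0 0 -0.13 0 0 85; 0 0 0 0 0 0 85'
python3 -c "
from h import *
st([.513,-.206,.25])"
```

```text
clock: 2.4
position: [0.4879, -0.0744, 0.3037]
ee_rot: [0.104, 0.699, -0.104, 0.7]
ft_force: [1.7, -0.4, 0.1]
grip_width: 0.996
clock: 2.7
position: [0.488, -0.0726, 0.3034]
ee_rot: [0.012, 0.707, -0.012, 0.707]
ft_force: [-1.0, 0.3, -0.3]
grip_width: 0.994
t 2.7 p [ 0.488  -0.0726  0.3034] F [-1.   0.3 -0.3] w 84.8
axes cols [[0.0, 0.034, 0.999], [0.0, 0.999, -0.034], [-1.0, 0.0, 0.0]]
q [-0.52 -0.02  0.57  1.71  0.01  1.45  1.59]
d tool mm [  53.3 -132.4   29.5]
```

```bash
python3 -m handwheel '0 -44 10 0 0 0 85; 0 -44 10 0 0 0 85; 0 -44 10 0 0 0 85; 0 0 0 0 0 0 60; 0 0 0 0 0 0 60'
python3 - <<'E'
from h import *
from workcell import cams
st([.513,-.206,.25])
d=cams.camera('wrist');cv2.imwrite('pics/w1.png',d['color']);np.savez('w1.npz',**d);print(d['camera_matrix'],d['T_tool_cam'])
for t in['press_grip','press_hinge','press_hub']:
    for r in cams.outline_of('wrist',t)[:2]: print(t,r['box'],r['conf'])
E
```

```text
clock: 3.2
position: [0.5132, -0.206, 0.303]
ee_rot: [0.014, 0.707, -0.015, 0.707]
ft_force: [-0.1, 1.6, 0.8]
grip_width: 0.707
t 3.2 p [ 0.5132 -0.206   0.303 ] F [-0.1  1.6  0.8] w 60.4
axes cols [[-0.001, 0.041, 0.999], [-0.0, 0.999, -0.041], [-1.0, -0.0, -0.001]]
q [-0.34  0.16  0.73  1.57 -0.1   1.45  1.92]
d tool mm [53.   0.  -0.2]
[[371.64829954   0.         326.83404622]
 [  0.         371.64829954 239.0442282 ]
 [  0.           0.           1.        ]] [[ 0.00039096 -0.31815063  0.9480401  -0.14206901]
 [ 0.99999992  0.00004624 -0.00039687  0.00045422]
 [ 0.00008243  0.94804018  0.31815062 -0.08213609]
 [ 0.          0.          0.          1.        ]]
press_grip [308.9, 157.0, 31.9, 109.7] 0.65
press_hinge [310.6, 139.4, 31.0, 133.7] 0.79
press_hub [308.4, 140.6, 31.5, 130.7] 0.82
```

View pics/w1.png

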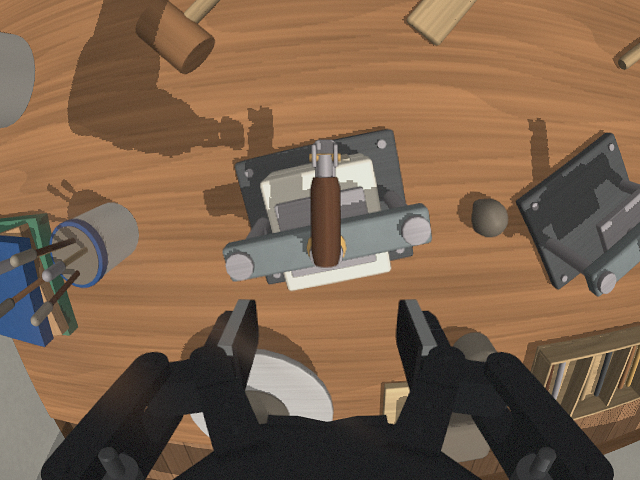

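Centred below the camera is the press, with handle tip at (326,265) and fork at (324,155). The handle sits on the jaw centreline (column ~326). I'll back-project those two points to check.

```bash
cat >> h.py <<'E'
def wpts(d,uv,z,p,q):
    K=d['camera_matrix'];x=(np.array(uv,float)-K[:2,2])/K[0,0];r=np.linalg.norm(x)
    ray=np.r_[x/r*np.sin(r),np.cos(r)];T=d['T_tool_cam'];M=R.from_quat(q)
    o=M.apply(T[:3,3])+p;w=M.apply(T[:3,:3]@ray);return o+w*(z-o[2])/w[2]
E
python3 - <<'E'
from h import *
from workcell import manip
o=manip.get_obs();d=dict(np.load('w1.npz'))
for n,uv,z in [('tip',(326,262),.19),('fork',(323.5,155),.187),('grip0',(325,180),.193),('nutL',(239,266),.153),('nutR',(415,230),.153)]:
    print(n,wpts(d,uv,z,o['position'],o['ee_rot']))
E
```

```text
tip [ 0.53513221 -0.20485615  0.19      ]
fork [ 0.45677319 -0.20383252  0.187     ]
grip0 [ 0.4734923  -0.20336137  0.193     ]
nutL [ 0.5516715  -0.28114651  0.153     ]
nutR [ 0.52420519 -0.12982425  0.153     ]
```

```bash
python3 -m handwheel '0 0 0 0 0.11 0 50; 0 0 0 0 0.11 0 50; 0 0 0 0 0.11 0 50; 0 0 0 0 0.12 0 50; 0 0 0 0 0 0 50'
python3 -c "
from h import *
st([.541,-.2048,.2445])"
```

```text
clock: 3.9
position: [0.5148, -0.2029, 0.2991]
ee_rot: [0.014, 0.85, -0.008, 0.527]
ft_force: [0.7, 1.3, -0.6]
grip_width: 0.581
t 3.9 p [ 0.5148 -0.2029  0.2991] F [ 0.7  1.3 -0.6] w 49.7
axes cols [[-0.444, 0.032, 0.896], [0.014, 0.999, -0.028], [-0.896, 0.0, -0.444]]
q [-0.21  0.56  0.72  1.21 -0.16  1.91  2.02]
d tool mm [37.3 -1.1 47.7]
```

```bash
python3 -m handwheel '13 0 16 0 0 0 50; 12 -1 16 0 0 0 50; 12 0 16 0 0 0 50; 0 0 0 0 0 0 50'
python3 -c "
from h import *
st([.506,-.2048,.1725])"
```

```text
clock: 4.3
position: [0.5404, -0.2064, 0.2463]
ee_rot: [0.015, 0.847, -0.009, 0.531]
ft_force: [0.2, 0.3, 0.0]
grip_width: 0.584
t 4.3 p [ 0.5404 -0.2064  0.2463] F [0.2 0.3 0. ] w 49.9
axes cols [[-0.437, 0.035, 0.899], [0.017, 0.999, -0.031], [-0.9, 0.002, -0.437]]
q [-0.18  0.64  0.7   1.21 -0.21  1.83  2.02]
d tool mm [81.5  0.3  1.3]
```

```bash
python3 -m handwheel '25 0 0 0 0 0 50; 25 0 0 0 0 0 50; 20 0 1 0 0 0 50; 11 0 0 0 0 0 50; 0 0 0 0 0 0 50'
python3 - <<'E'
from h import *
from workcell import cams
st([.506,-.2048,.1725])
for n in ['scene','wrist']:
    d=cams.camera(n);c=d['color']
    if n=='scene': c=cv2.resize(c[100:220,180:340],None,fx=4,fy=4)
    cv2.imwrite(f'pics/{n}2.png',c)
E
```

```text
clock: 4.8
position: [0.5054, -0.2059, 0.1754]
ee_rot: [0.016, 0.847, -0.009, 0.531]
ft_force: [0.4, 0.0, 1.0]
grip_width: 0.584
t 4.8 p [ 0.5054 -0.2059  0.1754] F [0.4 0.  1. ] w 49.9
axes cols [[-0.435, 0.036, 0.9], [0.016, 0.999, -0.032], [-0.9, 0.001, -0.436]]
q [-0.22  0.61  0.69  1.42 -0.2   1.66  2.02]
d tool mm [2.4 1.1 1.8]
```

View pics/scene2.png

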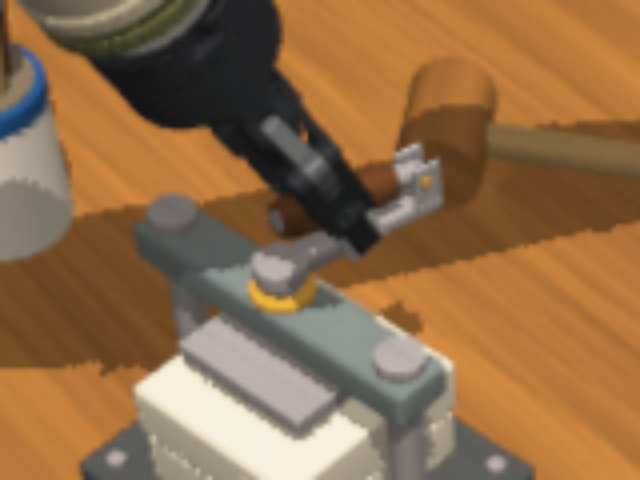

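View pics/wrist2.png

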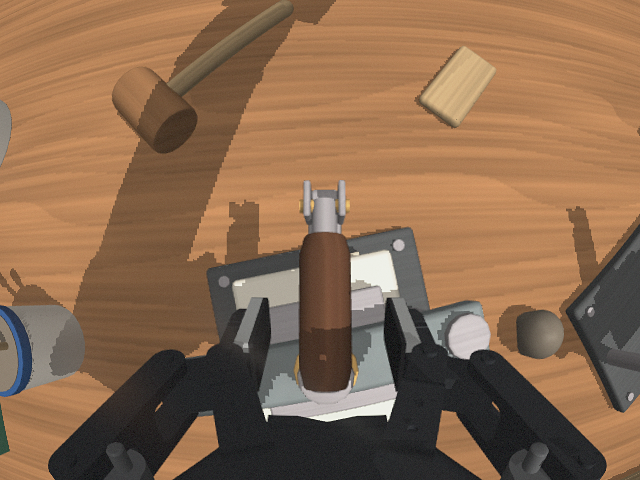

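The jaws straddle the folded handle evenly: the handle axis is at column 325 and the pads are at about 255 and 398. Closing.

```bash
python3 -m handwheel '1 0.5 0 0 0 0 15; 1 0.5 0 0 0 0 15; 0 0 0 0 0 0 15; 0 0 0 0 0 0 15; 0 0 0 0 0 0 15; 0 0 0 0 0 0 15' 30
python3 -c "
from h import *
st([.506,-.2048,.1725])"
```

```text
clock: 5.5
position: [0.506, -0.2057, 0.1744]
ee_rot: [0.015, 0.846, -0.01, 0.532]
ft_force: [4.6, -4.2, 1.0]
grip_width: 0.244
t 5.5 p [ 0.506  -0.2057  0.1744] F [ 4.6 -4.2  1. ] w 20.8
axes cols [[-0.433, 0.036, 0.901], [0.015, 0.999, -0.033], [-0.901, -0.001, -0.433]]
q [-0.22  0.61  0.69  1.42 -0.2   1.66  2.02]
d tool mm [1.7 0.9 0.8]
```

```bash
python3 -m handwheel '-4.4 0 -1.9 0 -0.1 0 15; -4.4 0 -1.9 0 -0.1 0 15; -4.4 0 -1.9 0 -0.1 0 15; -4.4 0 -1.9 0 -0.1 0 15; 0 0 0 0 0 0 15'
python3 -c "
from h import *
st()"
```

```text
clock: 6.0
position: [0.5028, -0.2058, 0.1944]
ee_rot: [0.014, 0.722, -0.012, 0.691]
ft_force: [3.1, -4.7, -2.4]
grip_width: 0.246
t 6.0 p [ 0.5028 -0.2058  0.1944] F [ 3.1 -4.7 -2.4] w 21.0
axes cols [[-0.043, 0.038, 0.998], [0.003, 0.999, -0.038], [-0.999, 0.002, -0.044]]
q [-0.34  0.24  0.74  1.73 -0.16  1.28  1.98]
```

```bash
python3 -m handwheel '-4.4 0 -1.9 0 -0.1 0 15; -4.4 0 -1.9 0 -0.1 0 15; -4.4 0 -1.9 0 -0.1 0 15; -4.4 0 -1.9 0 -0.1 0 15; -4.4 0 -1.9 0 -0.1 0 15; 0 0 0 0 0 0 15'
python3 -c "
from h import *
st()
from workcell import cams
d=cams.camera('scene');cv2.imwrite('pics/scene3.png',cv2.resize(d['color'][80:220,180:360],None,fx=4,fy=4))"
```

```text
clock: 6.6
position: [0.4899, -0.2049, 0.2136]
ee_rot: [0.01, 0.531, -0.015, 0.847]
ft_force: [2.9, -3.2, -2.7]
grip_width: 0.245
t 6.6 p [ 0.4899 -0.2049  0.2136] F [ 2.9 -3.2 -2.7] w 20.9
axes cols [[0.436, 0.037, 0.899], [-0.015, 0.999, -0.034], [-0.9, 0.002, 0.437]]
q [-0.37 -0.26  0.7   2.12  0.04  0.79  1.86]
```

View pics/scene3.png

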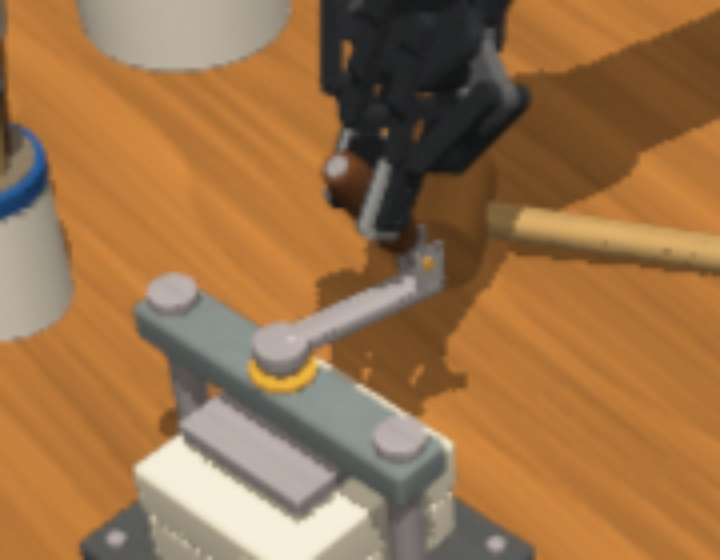

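```bash
python3 -m handwheel '-4.8 0 -4.5 0 0 0 15; -4.8 0 -4.6 0 0 0 15; -4.2 0 -6 0 0 0 15; -3.8 0 -6.8 0 0 0 15; 0 0 0 0 0 0 15'
python3 -c "
from h import *
st()
from workcell import cams
d=cams.camera('scene');cv2.imwrite('pics/scene4.png',cv2.resize(d['color'][80:220,180:360],None,fx=4,fy=4))
d=cams.camera('top');cv2.imwrite('pics/top4.png',cv2.resize(d['color'][170:320,360:540],None,fx=4,fy=4))"
```

```text
clock: 7.15
position: [0.4637, -0.2037, 0.2195]
ee_rot: [0.009, 0.533, -0.015, 0.846]
ft_force: [1.4, -2.2, 2.3]
grip_width: 0.24
t 7.15 p [ 0.4637 -0.2037  0.2195] F [ 1.4 -2.2  2.3] w 20.5
axes cols [[0.431, 0.035, 0.902], [-0.016, 0.999, -0.031], [-0.902, -0.001, 0.431]]
q [-0.33 -0.33  0.65  2.15  0.1   0.83  1.83]
```

View pics/scene4.png

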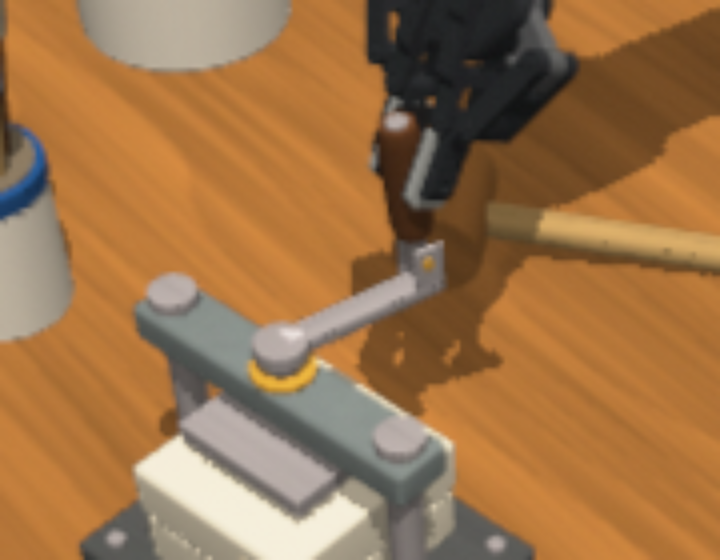

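View pics/top4.png

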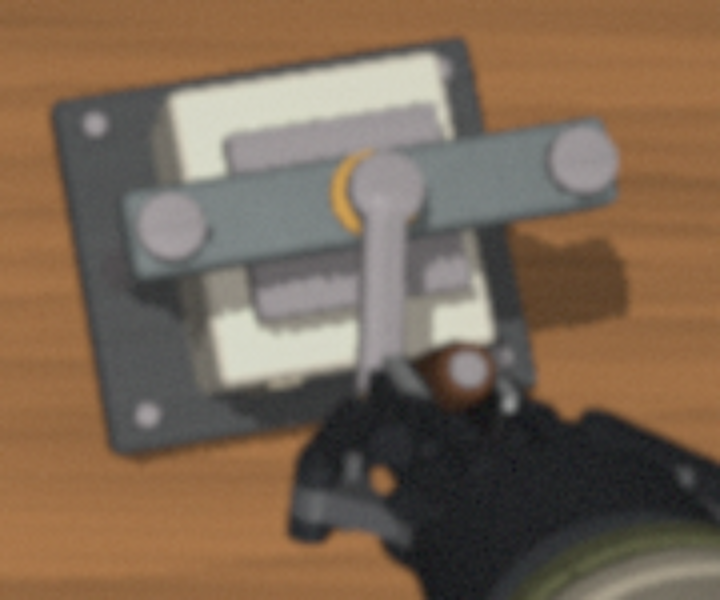

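The handle is nearly upright (tip in the scene crop at (397,120), fork at (425,265)). I'll push it gently on to its stop.

```bash
python3 -m handwheel '-1.3 0 -2.7 0 0 0 15; -1.3 0 -2.7 0 0 0 15; 0 0 0 0 0 0 15'
python3 -m handwheel '-1.3 0 -2.7 0 0 0 15;  0 0 0 0 0 0 15'
python3 - <<'E'
from h import *
st()
from workcell import cams
d=cams.camera('scene');P=[.458,-.2037,.179]
h=P+np.array([0,0,.079]);print(proj(d,[P,h]))
cv2.imwrite('pics/scene5.png',cv2.resize(d['color'][80:220,180:360],None,fx=4,fy=4))
E
```

```text
clock: 7.55
position: [0.4579, -0.2034, 0.2194]
ee_rot: [0.009, 0.532, -0.015, 0.847]
ft_force: [7.8, -1.8, -2.7]
grip_width: 0.243
clock: 7.75
position: [0.4559, -0.2032, 0.2196]
ee_rot: [0.009, 0.531, -0.015, 0.847]
ft_force: [21.0, -3.3, -12.2]
grip_width: 0.243
t 7.75 p [ 0.4559 -0.2032  0.2196] F [ 21.   -3.3 -12.2] w 20.8
axes cols [[0.436, 0.035, 0.899], [-0.017, 0.999, -0.031], [-0.9, -0.001, 0.437]]
q [-0.32 -0.36  0.64  2.17  0.11  0.83  1.82]
[[284.29405596 142.17752171   1.        ]
 [282.34652513 107.98994413   1.        ]]
```

View pics/scene5.png

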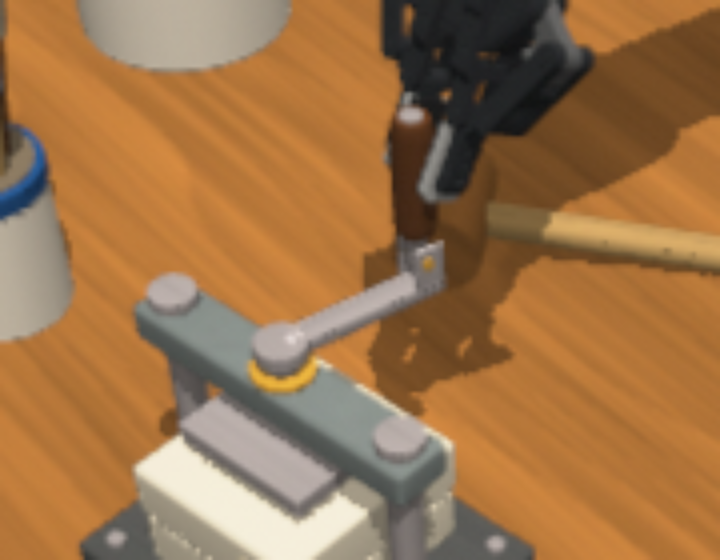

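The handle tip is at crop (411,112), which matches the projected upright position, and the reaction jumped to 21 N, so the handle is on its stop. It sits near the pad edge, so I'll release and regrasp vertically from above.

```bash
python3 -m handwheel '1 0 2 0 0 0 15; 0 0 0 0 0 0 50; 0 0 0 0 0 0 50; 0 0 0 0 0 0 50; -20 0 -2 0 0 0 50; -35 0 -2 0 0 0 50; -35 0 0 0 0 0 50; 0 0 0 0 0 0 50' 30
python3 -m handwheel '0 0 0 0 0.11 0 50; 0 0 0 0 0.11 0 50; 0 0 0 0 0.11 0 50; 0 0 0 0 0.12 0 50; 0 0 0 0 0 0 50'
python3 - <<'E'
from h import *
st([.458,-.2037,.30])
from workcell import cams
d=cams.camera('scene');cv2.imwrite('pics/scene6.png',cv2.resize(d['color'][60:220,180:380],None,fx=4,fy=4));np.savez('s6.npz',**d)
d=cams.camera('wrist');cv2.imwrite('pics/w6.png',d['color']);np.savez('w6.npz',**d)
d=cams.camera('top');cv2.imwrite('pics/t6.png',cv2.resize(d['color'][170:320,360:540],None,fx=4,fy=4));np.savez('t6.npz',**d)
E
```

```text
clock: 8.6
position: [0.4139, -0.2028, 0.303]
ee_rot: [0.01, 0.529, -0.016, 0.848]
ft_force: [0.9, -0.1, -0.0]
grip_width: 0.585
clock: 9.1
position: [0.4154, -0.2005, 0.2966]
ee_rot: [0.011, 0.71, -0.012, 0.704]
ft_force: [0.1, 0.6, -0.5]
grip_width: 0.584
t 9.1 p [ 0.4154 -0.2005  0.2966] F [ 0.1  0.6 -0.5] w 49.9
axes cols [[-0.009, 0.033, 0.999], [-0.002, 0.999, -0.033], [-1.0, -0.002, -0.009]]
q [-0.23 -0.1   0.55  1.79  0.06  1.45  1.84]
d tool mm [-3.8 -1.8 42.7]
```

View pics/scene6.png

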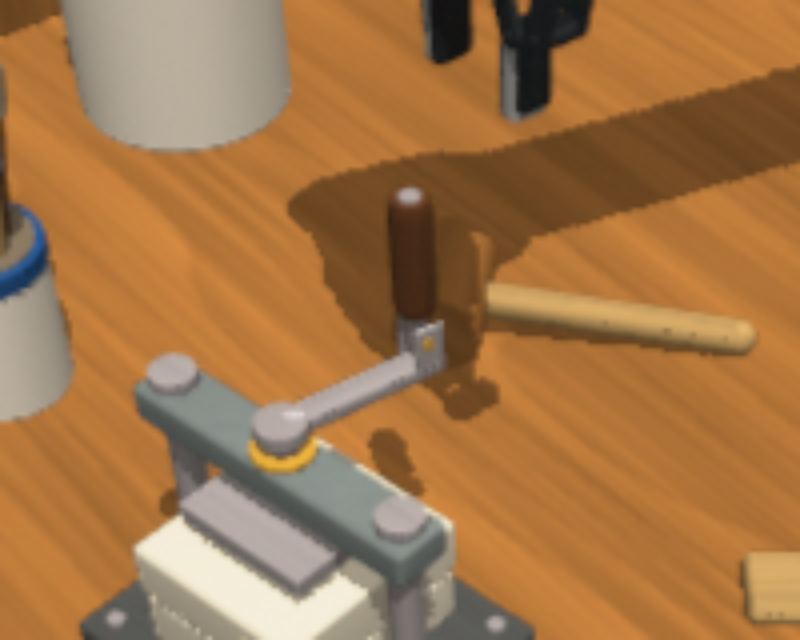

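View pics/w6.png

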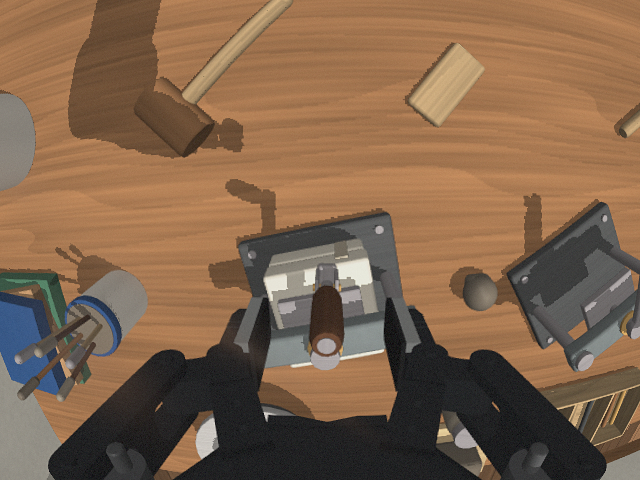

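View pics/t6.png

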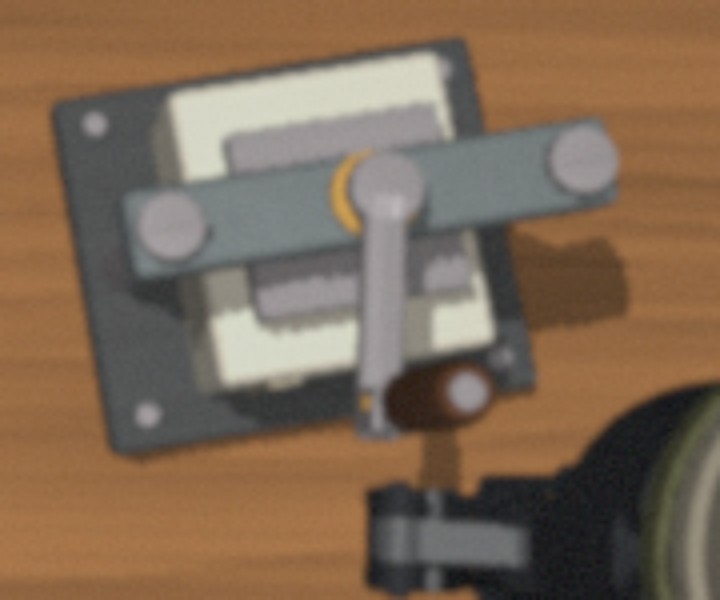

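Run:
```python
from h import *
T=dict(np.load('t6.npz'));S=dict(np.load('s6.npz'));d=dict(np.load('w6.npz'))
from workcell import manip
o=manip.get_obs()
print('tip',pts(T,[(477.0,267.6)],.259),pts(S,[(282,108.2)],.259),wpts(d,(325.5,346),.259,o['position'],o['ee_rot']))
print('hub',pts(T,[(456.6,216.1)],.165),pts(S,[(250,166)],.165))
# wood cloud
for D in(T,S):
    v,u=np.mgrid[0:480,0:640];uv=np.c_[u.ravel(),v.ravel()];P=pts(D,uv);c=D['color'].reshape(-1,3).astype(int)
    m=(abs(P[:,0]-.458)<.03)&(abs(P[:,1]+.204)<.03)&(P[:,2]>.195)&(P[:,2]<.262)&(D['depth'].ravel()>0)
    print(m.sum(),[ (round(z,3),P[m&(abs(P[:,2]-z)<.008)].mean(0).round(4)) for z in (.205,.22,.235,.25,.259)])
```

```text
tip [[ 0.45758184 -0.20461073  0.259     ]] [[ 0.45968653 -0.20242996  0.259     ]] [ 0.45827879 -0.20416202  0.259     ]
hub [[ 0.53771831 -0.20842341  0.165     ]] [[ 0.54133486 -0.20268892  0.165     ]]
415 [(0.205, array([ 0.4568, -0.1957,  0.207 ])), (0.22, array([ 0.4563, -0.1958,  0.2199])), (0.235, array([ 0.4569, -0.1954,  0.2354])), (0.25, array([ 0.4577, -0.2   ,  0.2537])), (0.259, array([ 0.458 , -0.2021,  0.2572]))]
354 [(0.205, array([ 0.4638, -0.1965,  0.2054])), (0.22, array([ 0.4642, -0.1964,  0.2197])), (0.235, array([ 0.4638, -0.1966,  0.2351])), (0.25, array([ 0.4624, -0.1985,  0.2516])), (0.259, array([ 0.4612, -0.2001,  0.2559]))]
```

```bash
python3 -m handwheel '-2 -1 22 0 0 0 50; -1 -1 21 0 0 0 50; 0 0 0 0 0 0 50'
python3 -c "
from h import *
st([.458,-.2038,.213])"
```

```text
clock: 9.55
position: [0.4575, -0.2052, 0.3018]
ee_rot: [0.013, 0.706, -0.012, 0.708]
ft_force: [-0.3, 0.3, -0.4]
grip_width: 0.585
t 9.55 p [ 0.4575 -0.2052  0.3018] F [-0.3  0.3 -0.4] w 50.0
axes cols [[0.003, 0.035, 0.999], [0.0, 0.999, -0.035], [-1.0, 0.0, 0.003]]
q [-0.23  0.    0.57  1.7  -0.    1.44  1.88]
d tool mm [88.8  1.4  0.2]
```

```bash
python3 -m handwheel '30 1 0 0 0 0 50; 30 0 0 0 0 0 50; 28 0 0 0 0 0 50; 0 0 0 0 0 0 15; 0 0 0 0 0 0 15; 0 0 0 0 0 0 15; 0 0 0 0 0 0 15; 0 0 0 0 0 0 15' 40
python3 -c "
from h import *
st([.458,-.2038,.213])"
```

```text
clock: 10.35
position: [0.4567, -0.2047, 0.2146]
ee_rot: [0.013, 0.707, -0.013, 0.707]
ft_force: [-5.8, 1.0, 4.3]
grip_width: 0.249
t 10.35 p [ 0.4567 -0.2047  0.2146] F [-5.8  1.   4.3] w 21.2
axes cols [[0.001, 0.036, 0.999], [0.0, 0.999, -0.036], [-1.0, 0.0, 0.001]]
q [-0.22  0.05  0.58  1.83 -0.03  1.26  1.9 ]
d tool mm [1.6 0.9 1.3]
```

```bash
python3 -m handwheel '0 8.1 0.3 0.1 0 0 15; 0 8.1 0.3 0.1 0 0 15; 0 8.1 0.4 0.1 0 0 15; 0 8.1 0.3 0.1 0 0 15; 0 8.1 0.4 0.1 0 0 15; 0 8.1 0.4 0.1 0 0 15; 0 0 0 0 0 0 15'
cat >> h.py <<'E'
def hub():
    from workcell import manip
    o=manip.get_obs();v=np.array(o['position'])[:2]-[.5385,-.2062];F=np.array(o['ft_force'])
    r=np.linalg.norm(v);e=v/r;t=np.array([e[1],-e[0]]);Y=R.from_quat(o['ee_rot']).as_matrix()[:,1]
    print('r',r.round(4),'arm deg',np.degrees(np.arctan2(v[1],v[0])).round(1),'tool y deg',np.degrees(np.arctan2(Y[1],Y[0])).round(1),'Frad',F[:2]@e,'Ftan cw',F[:2]@t)
E
python3 - <<'E'
from h import *
st();hub()
from workcell import cams
d=cams.camera('scene');cv2.imwrite('pics/scene7.png',cv2.resize(d['color'][60:220,180:380],None,fx=4,fy=4))
E
```

```text
clock: 11.05
position: [0.4733, -0.158, 0.2146]
ee_rot: [0.221, 0.671, -0.221, 0.672]
ft_force: [-2.1, 4.9, 5.4]
grip_width: 0.243
t 11.05 p [ 0.4733 -0.158   0.2146] F [-2.1  4.9  5.4] w 20.7
axes cols [[0.002, 0.594, 0.805], [0.001, 0.805, -0.594], [-1.0, 0.002, 0.001]]
q [-0.29  0.05  0.55  1.84 -0.03  1.26  1.2 ]
r 0.0811 arm deg 143.6 tool y deg 53.6 Frad 4.579126799450983 Ftan cw 2.682188871528175
```

View pics/scene7.png

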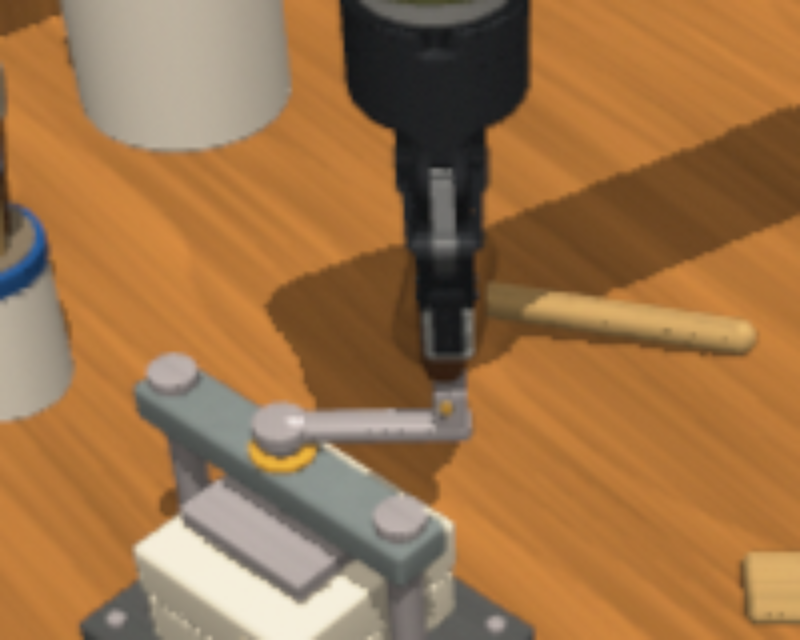

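```bash
python3 -m handwheel '0 8.1 -0.3 0.1 0 0 15; 0 8.1 -0.2 0.1 0 0 15; 0 8.2 0.3 0.1 0 0 15; 0 8.2 0.4 0.1 0 0 15; 0 0 0 0 0 0 15'
python3 -c "
from h import *
st();hub()"
```

```text
clock: 11.6
position: [0.4968, -0.1365, 0.2146]
ee_rot: [0.35, 0.613, -0.349, 0.616]
ft_force: [2.8, 2.0, 4.1]
grip_width: 0.247
t 11.6 p [ 0.4968 -0.1365  0.2146] F [2.8 2.  4.1] w 21.1
axes cols [[0.003, 0.86, 0.51], [-0.001, 0.51, -0.86], [-1.0, 0.002, 0.002]]
q [-0.33  0.09  0.54  1.8  -0.05  1.26  0.76]
r 0.0812 arm deg 120.9 tool y deg 30.7 Frad 0.305522112785144 Ftan cw 3.4738695120589353
```

```bash
python3 -m handwheel '0 8.2 0.3 0.1 0 0 15; 0 8.2 0.4 0.1 0 0 15; 0 0 0 0 0 0 15'
python3 -c "
from h import *
st();hub()"
python3 -m handwheel '0 8.2 0.3 0.1 0 0 15; 0 8.2 0.4 0.1 0 0 15; 0 0 0 0 0 0 15'
python3 - <<'E'
from h import *
st();hub()
from workcell import cams
d=cams.camera('scene');cv2.imwrite('pics/scene8.png',cv2.resize(d['color'][60:220,180:380],None,fx=4,fy=4))
E
```

```text
clock: 11.9
position: [0.5114, -0.1297, 0.2146]
ee_rot: [0.41, 0.576, -0.409, 0.577]
ft_force: [1.5, 1.6, 4.5]
grip_width: 0.242
t 11.9 p [ 0.5114 -0.1297  0.2146] F [1.5 1.6 4.5] w 20.7
axes cols [[0.003, 0.944, 0.33], [-0.001, 0.33, -0.944], [-1.0, 0.003, 0.002]]
q [-0.34  0.12  0.55  1.77 -0.07  1.26  0.56]
r 0.0811 arm deg 109.5 tool y deg 19.2 Frad 1.0147383372254941 Ftan cw 1.9899827917230386
clock: 12.2
position: [0.5274, -0.1259, 0.2146]
ee_rot: [0.466, 0.532, -0.464, 0.534]
ft_force: [1.8, 1.5, 4.8]
grip_width: 0.246
t 12.2 p [ 0.5274 -0.1259  0.2146] F [1.8 1.5 4.8] w 21.0
axes cols [[0.003, 0.991, 0.135], [-0.001, 0.135, -0.991], [-1.0, 0.003, 0.001]]
q [-0.36  0.16  0.57  1.74 -0.09  1.27  0.37]
r 0.0811 arm deg 97.9 tool y deg 7.8 Frad 1.2001738913837026 Ftan cw 1.933425461509355
```

View pics/scene8.png

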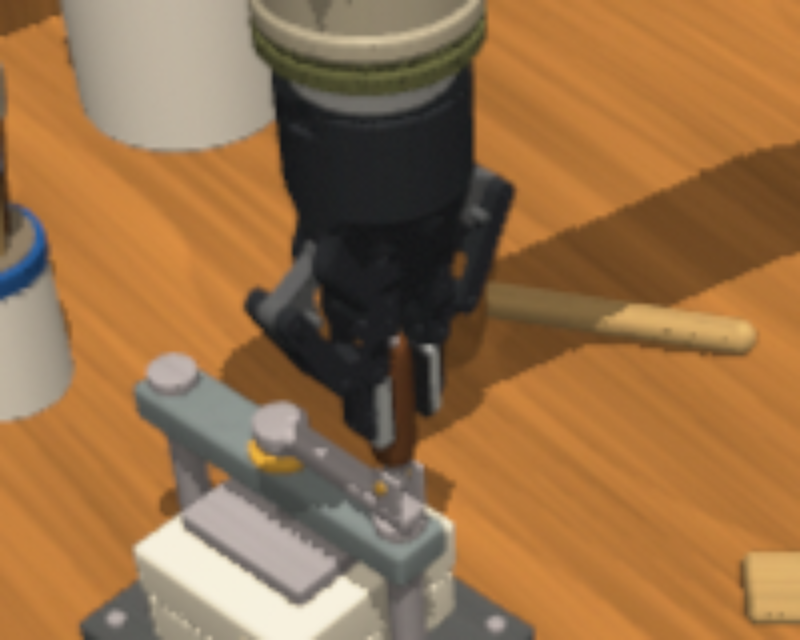

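The crank arm now lies almost along the beam, towards the near nut (hinge at crop (390,500)), with the handle upright in the jaws. There is no stop force yet.

```bash
for i in 1; do :; done
python3 -m handwheel '0 8.2 0.3 0.1 0 0 15; 0 8.2 0.4 0.1 0 0 15; 0 0 0 0 0 0 15'
python3 -c "
from h import *
st();hub()"
```

```text
clock: 12.55
position: [0.5436, -0.1252, 0.2146]
ee_rot: [0.517, 0.483, -0.515, 0.484]
ft_force: [2.0, 1.8, 5.3]
grip_width: 0.246
t 12.55 p [ 0.5436 -0.1252  0.2146] F [2.  1.8 5.3] w 21.0
axes cols [[0.003, 0.998, -0.065], [-0.0, -0.065, -0.998], [-1.0, 0.003, 0.0]]
q [-0.36  0.2   0.58  1.7  -0.12  1.27  0.18]
r 0.0811 arm deg 86.4 tool y deg -3.7 Frad 1.8953424938302281 Ftan cw 1.8734973594029163
```

```bash
python3 -m handwheel '0 8.2 0.3 0.1 0 0 15; 0 0 0 0 0 0 15'
python3 -c "
from h import *
st();hub()"
```

```text
clock: 12.75
position: [0.5517, -0.1261, 0.2146]
ee_rot: [0.54, 0.457, -0.539, 0.458]
ft_force: [1.2, 1.2, 5.7]
grip_width: 0.245
t 12.75 p [ 0.5517 -0.1261  0.2146] F [1.2 1.2 5.7] w 20.9
axes cols [[0.003, 0.986, -0.164], [-0.0, -0.164, -0.986], [-1.0, 0.003, -0.0]]
q [-0.37  0.23  0.6   1.68 -0.13  1.28  0.09]
r 0.0812 arm deg 80.7 tool y deg -9.4 Frad 1.4336466405648844 Ftan cw 1.019869381651483
```

```bash
python3 -m handwheel '0 8.2 0.3 0.1 0 0 15; 0 0 0 0 0 0 15'
python3 -c "
from h import *
st();hub()"
```

```text
clock: 12.95
position: [0.554, -0.1267, 0.2142]
ee_rot: [-0.56, -0.433, 0.564, -0.426]
ft_force: [-32.7, 8.6, 26.7]
grip_width: 0.245
t 12.95 p [ 0.554  -0.1267  0.2142] F [-32.7   8.6  26.7] w 20.9
axes cols [[-0.011, 0.965, -0.262], [0.004, -0.262, -0.965], [-1.0, -0.011, -0.001]]
q [-0.37  0.25  0.61  1.66 -0.15  1.29  0.  ]
r 0.081 arm deg 78.9 tool y deg -15.2 Frad 2.1710064135510545 Ftan cw -33.73334012743216
```

```bash
python3 -m handwheel '0 4.1 0.1 0.05 0 0 15; 0 0 0 0 0 0 15'
python3 - <<'E'
from h import *
st();hub()
from workcell import cams
d=cams.camera('scene');cv2.imwrite('pics/scene9.png',cv2.resize(d['color'][60:220,180:380],None,fx=4,fy=4))
E
```

```text
clock: 13.15
position: [0.5552, -0.1272, 0.214]
ee_rot: [-0.569, -0.421, 0.575, -0.41]
ft_force: [-47.4, 12.9, 35.9]
grip_width: 0.248
t 13.15 p [ 0.5552 -0.1272  0.214 ] F [-47.4  12.9  35.9] w 21.2
axes cols [[-0.017, 0.951, -0.309], [0.007, -0.309, -0.951], [-1.0, -0.018, -0.001]]
q [-0.37  0.26  0.62  1.65 -0.16  1.3  -0.04]
r 0.0808 arm deg 78.1 tool y deg -18.0 Frad 2.868029032036507 Ftan cw -48.994529889998205
```

View pics/scene9.png

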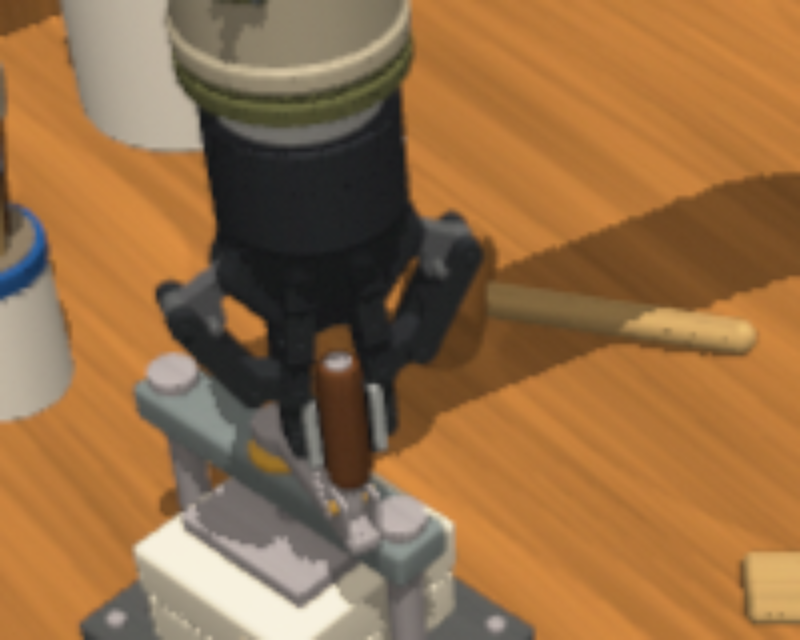

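The tangential force jumped to 34 then 49 N with almost no motion, so the crank is at its end stop (total turn ~100°, 1.75 rad). I'll ease off the preload, open, retreat straight up and check.

```bash
python3 -m handwheel '0 -4 0 -0.05 0 0 15; 0 -3 0 -0.04 0 0 15; 0 0 0 0 0 0 15'
python3 -c "
from h import *
st();hub()"
```

```text
clock: 13.5
position: [0.5532, -0.1265, 0.2144]
ee_rot: [-0.551, -0.443, 0.553, -0.44]
ft_force: [-18.2, 4.4, 17.2]
grip_width: 0.244
t 13.5 p [ 0.5532 -0.1265  0.2144] F [-18.2   4.4  17.2] w 20.8
axes cols [[-0.004, 0.976, -0.219], [0.002, -0.219, -0.976], [-1.0, -0.004, -0.001]]
q [-0.37  0.24  0.6   1.67 -0.14  1.29  0.04]
r 0.081 arm deg 79.5 tool y deg -12.6 Frad 1.041377460450199 Ftan cw -18.70024792988396
```

Still preloaded by 18 N, so opening is safe once I ease off a little more.

```bash
python3 -m handwheel '0 -2.5 0 0 0 0 15; 0 0 0 0 0 0 50; 0 0 0 0 0 0 50; 0 0 0 0 0 0 50; 0 0 0 0 0 0 50; -30 0 0 0 0 0 50; -40 0 0 0 0 0 50; -40 0 0 0 0 0 50'
python3 -m handwheel '0 0 -45 0 0 0 50; 0 0 -45 0 0 0 50; 0 0 -45 0 0 0 50;0 0 0 0 0 0 50'
python3 - <<'E'
from h import *
st()
from workcell import cams
for n in('scene','top'):
    d=cams.camera(n);np.savez(n[0]+'10.npz',**d);c=d['color']
    c=c[60:220,180:380] if n=='scene' else c[150:320,350:550]
    cv2.imwrite(f'pics/{n}10.png',cv2.resize(c,None,fx=3.5,fy=3.5))
    a=np.radians(78.5);P=np.array([.5385+.08*np.cos(a),-.2062+.08*np.sin(a),.179]);q=proj(d,[P,P+[0,0,.079]])
    print(n,((q[:,:2]-((180,60) if n=='scene' else (350,150)))*3.5).round(0))
    v,u=np.mgrid[0:480,0:640];Q=pts(d,np.c_[u.ravel(),v.ravel()])
    m=(abs(Q[:,0]-P[0])<.03)&(abs(Q[:,1]-P[1])<.035)
    print([(z,Q[m&(abs(Q[:,2]-z)<.007)].mean(0).round(4)) for z in(.205,.22,.235,.247,.258)])
E
```

```text
clock: 14.3
position: [0.553, -0.1258, 0.3246]
ee_rot: [-0.553, -0.441, 0.553, -0.441]
ft_force: [0.5, -1.2, -0.1]
grip_width: 0.584
clock: 14.7
position: [0.5842, 0.0139, 0.3224]
ee_rot: [0.551, 0.445, -0.551, 0.443]
ft_force: [-0.4, 0.5, -0.1]
grip_width: 0.582
t 14.7 p [0.5842 0.0139 0.3224] F [-0.4  0.5 -0.1] w 49.7
axes cols [[-0.001, 0.977, -0.213], [0.002, -0.213, -0.977], [-1.0, -0.002, -0.002]]
q [-0.54  0.22  0.53  1.45 -0.11  1.5  -0.23]
scene [[304. 438.]
 [292. 319.]]
[(0.205, array([ 0.5557, -0.1223,  0.2054])), (0.22, array([ 0.5562, -0.1219,  0.2201])), (0.235, array([ 0.5602, -0.1253,  0.2341])), (0.247, array([ 0.5614, -0.1289,  0.2439])), (0.258, array([ 0.5438, -0.1256,  0.257 ]))]
top [[185. 183.]
 [222. 140.]]
[(0.205, array([ 0.5441, -0.1238,  0.2065])), (0.22, array([ 0.5449, -0.1233,  0.2205])), (0.235, array([ 0.5448, -0.1237,  0.2347])), (0.247, array([ 0.5458, -0.1243,  0.2481])), (0.258, array([ 0.5495, -0.1286,  0.2571]))]
```

View pics/scene10.png

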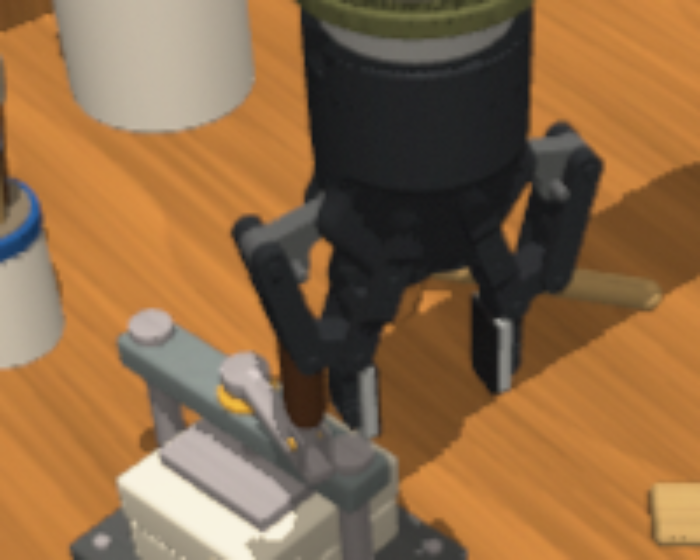

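View pics/top10.png

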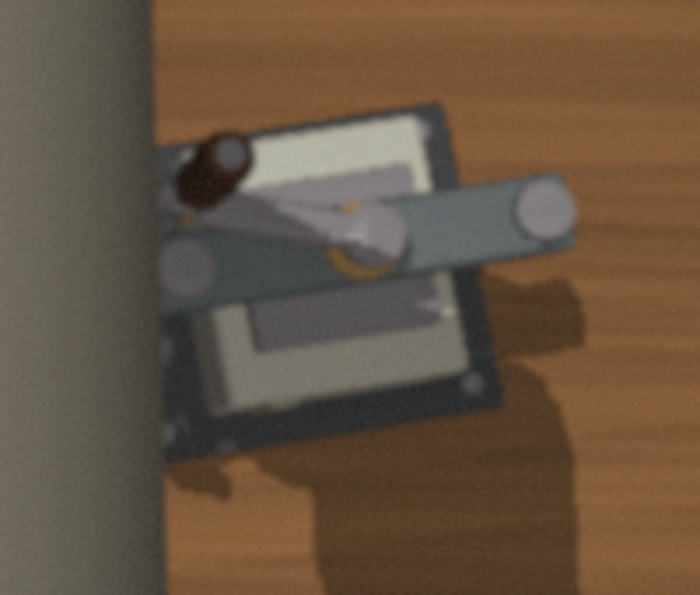

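The tip is at top-crop (232,152) against a predicted (222,140), and part of the view is blocked. I'll move the arm clear and measure again.

```bash
python3 -m handwheel '-5 -15 -43 0 0 0 50; -5 -15 -43 0 0 0 50; -5 -15 -43 0 0 0 50; -5 -15 -43 0 0 0 50; -5 -15 -43 0 0 0 50; -5 -15 -43 0 0 0 50; 0 0 0 0 0 0 50'
cat > chk.py <<'E'
import sys
from h import *
from workcell import cams
n0=sys.argv[1]
st()
for n in('scene','top'):
    d=cams.camera(n);np.savez(n[0]+n0+'.npz',**d);c=d['color']
    o=(200,80) if n=='scene' else (380,170)
    c=c[o[1]:o[1]+120,o[0]:o[0]+160]
    cv2.imwrite(f'pics/{n}{n0}.png',cv2.resize(c,None,fx=5,fy=5,interpolation=cv2.INTER_CUBIC))
    a=np.radians(78.5);P=np.array([.5385+.08*np.cos(a),-.2062+.08*np.sin(a),.179]);q=proj(d,[P,P+[0,0,.079]])
    print(n,((q[:,:2]-o)*5).round(0))
E
python3 chk.py 11
```

```text
clock: 15.5
position: [0.5515, 0.2835, 0.3531]
ee_rot: [0.551, 0.444, -0.551, 0.442]
ft_force: [-0.4, -0.9, -0.6]
grip_width: 0.584
t 15.5 p [0.5515 0.2835 0.3531] F [-0.4 -0.9 -0.6] w 49.8
axes cols [[-0.001, 0.977, -0.215], [0.002, -0.215, -0.977], [-1.0, -0.002, -0.002]]
q [-0.83  0.3   0.38  1.28 -0.11  1.58 -0.69]
scene [[335. 526.]
 [318. 355.]]
top [[114. 161.]
 [168. 100.]]
```

View pics/scene11.png

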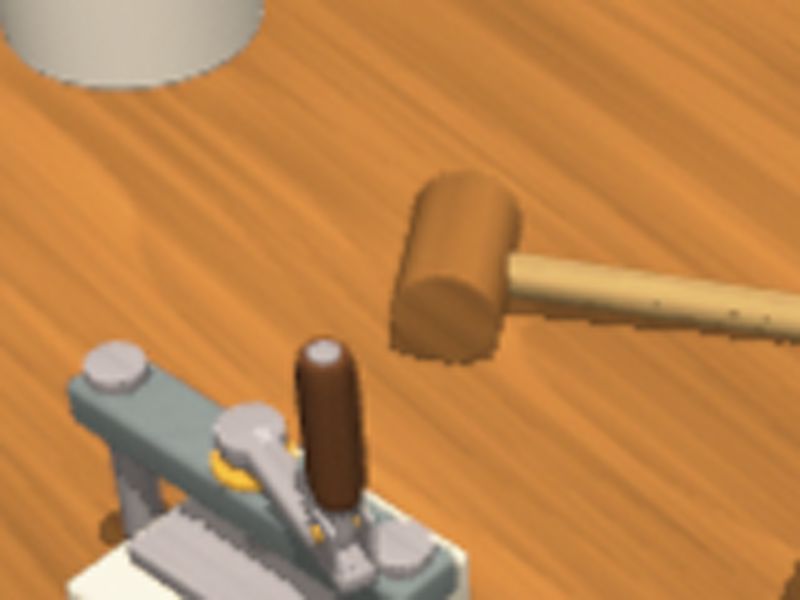

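View pics/top11.png

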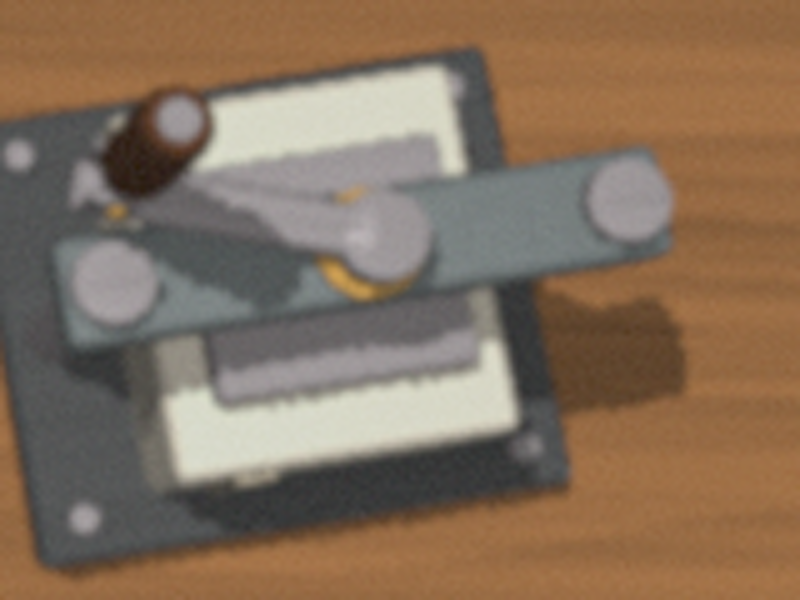

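Run:
```python
from h import *
T=dict(np.load('t11.npz'));S=dict(np.load('s11.npz'))
t=(380+180/5-.4,170+116/5-.4);s=(200+323/5-.4,80+351/5-.4)
H=np.array([.5385,-.2062])
for n,D,uv in(('top',T,t),('scene',S,s)):
    P=pts(D,[uv],.259)[0];v=P[:2]-H;print(n,P,np.linalg.norm(v),np.degrees(np.arctan2(v[1],v[0])))
for n,D,(ou,ov) in(('top',T,(380,170)),('scene',S,(200,80))):
  for a in (77,79,81,83):
   for phi in(1.571,1.52,1.47):
    e=np.array([np.cos(np.radians(a)),np.sin(np.radians(a)),0]);p=np.r_[H,.179]+.08*e
    tip=p-e*np.cos(phi)*.08+np.array([0,0,.08*np.sin(phi)])
    q=(proj(D,[p,tip])[:,:2]-(ou,ov)+.4)*5;print(n,a,phi,q.round(0).tolist())
```

```text
top [ 0.55075233 -0.1301206   0.259     ] 0.07705967906539982 80.85126518143552
scene [ 0.55243379 -0.12858026  0.259     ] 0.07886047277749642 79.82302579418818
top 77 1.571 [[117.0, 156.0], [172.0, 94.0]]
top 77 1.52 [[117.0, 156.0], [188.0, 97.0]]
top 77 1.47 [[117.0, 156.0], [203.0, 101.0]]
top 79 1.571 [[115.0, 166.0], [170.0, 104.0]]
top 79 1.52 [[115.0, 166.0], [186.0, 107.0]]
top 79 1.47 [[115.0, 166.0], [201.0, 111.0]]
top 81 1.571 [[114.0, 175.0], [168.0, 115.0]]
top 81 1.52 [[114.0, 175.0], [184.0, 118.0]]
top 81 1.47 [[114.0, 175.0], [200.0, 120.0]]
top 83 1.571 [[113.0, 185.0], [167.0, 126.0]]
top 83 1.52 [[113.0, 185.0], [183.0, 128.0]]
top 83 1.47 [[113.0, 185.0], [198.0, 130.0]]
scene 77 1.571 [[332.0, 530.0], [314.0, 357.0]]
scene 77 1.52 [[332.0, 530.0], [309.0, 350.0]]
scene 77 1.47 [[332.0, 530.0], [305.0, 343.0]]
scene 79 1.571 [[339.0, 527.0], [321.0, 354.0]]
scene 79 1.52 [[339.0, 527.0], [316.0, 347.0]]
scene 79 1.47 [[339.0, 527.0], [311.0, 341.0]]
scene 81 1.571 [[346.0, 525.0], [329.0, 351.0]]
scene 81 1.52 [[346.0, 525.0], [323.0, 345.0]]
scene 81 1.47 [[346.0, 525.0], [318.0, 339.0]]
scene 83 1.571 [[353.0, 522.0], [336.0, 349.0]]
scene 83 1.52 [[353.0, 522.0], [330.0, 342.0]]
scene 83 1.47 [[353.0, 522.0], [325.0, 336.0]]
```

Both views put the crank at ~80.5° and the handle at 1.53–1.57 rad, so it may have sagged slightly off its stop. There is plenty of time, so I'll nudge the handle outward against its stop with closed fingers from the hub side.

```bash
python3 -m handwheel '0 14 46 0 0 0 0; 0 14 46 0 0 0 0; 0 14 46 0 0 0 0; 0 14 46 0 0 0 0; 0 14 46 0 0 0 0; 0 14 46 0 0 0 0; 0 0 46 0 0 0 0; 0 0 46 0 0 0 0'
python3 -m handwheel '0 0 40 0 0 0 0; 0 0 40 0 0 0 0; 0 0 0 0 0 0 0' 20
python3 -c "
from h import *
st([.5454,-.1648,.22])"
```

```text
clock: 16.4
position: [0.5516, -0.105, 0.3537]
ee_rot: [0.554, 0.439, -0.554, 0.44]
ft_force: [0.1, -0.3, 1.1]
grip_width: -0.001
clock: 16.7
position: [0.5315, -0.1873, 0.3544]
ee_rot: [-0.556, -0.436, 0.556, -0.438]
ft_force: [-0.4, -0.8, 0.8]
grip_width: -0.001
t 16.7 p [ 0.5315 -0.1873  0.3544] F [-0.4 -0.8  0.8] w -0.1
axes cols [[0.001, 0.972, -0.236], [-0.002, -0.236, -0.972], [-1.0, 0.001, 0.002]]
q [-0.32  0.17  0.67  1.45 -0.1   1.56  0.11]
d tool mm [134.3   8.  -25.4]
```

```bash
python3 -m handwheel '0 8 -22 -0.07 0 0 0; 40 0 0 0 0 0 0; 45 0 0 0 0 0 0; 45 0 0 0 0 0 0; 0 0 0 0 0 0 0'
python3 - <<'E'
from h import *
st([.549,-.146,.22]);hub()
from workcell import cams
d=cams.camera('scene');cv2.imwrite('pics/s12.png',cv2.resize(d['color'][80:200,200:360],None,fx=4,fy=4))
E
```

```text
clock: 17.2
position: [0.544, -0.1592, 0.2185]
ee_rot: [-0.536, -0.461, 0.54, -0.457]
ft_force: [-0.2, 0.8, -0.3]
grip_width: -0.0
t 17.2 p [ 0.544  -0.1592  0.2185] F [-0.2  0.8 -0.3] w -0.0
axes cols [[-0.009, 0.988, -0.157], [0.001, -0.157, -0.988], [-1.0, -0.009, 0.0]]
q [-0.33  0.24  0.63  1.66 -0.14  1.3   0.17]
d tool mm [ -1.5   2.8 -13.8]
r 0.0473 arm deg 83.3 tool y deg -9.0 Frad 0.7550132952099604 Ftan cw -0.29573330208413423
```

View pics/s12.png

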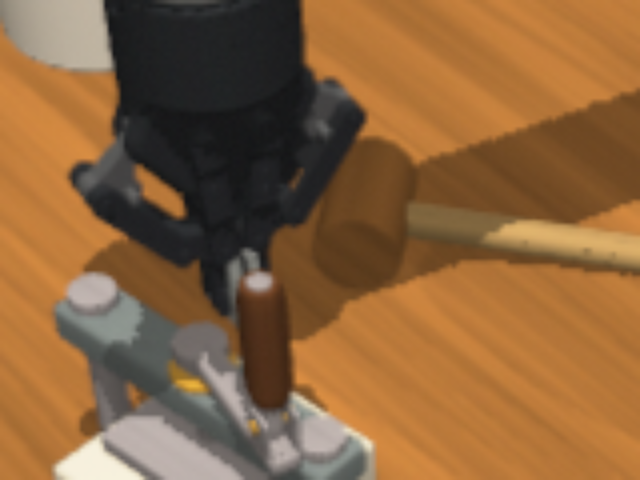

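The closed fingers are behind the handle on the hub side (tip at (258,283) in the crop), lined up with it. I'll push outward in small steps.

```bash
python3 -m handwheel '0 1 -5 0 0 0 0; 0 0 -4 0 0 0 0; 0 0 0 0 0 0 0'
python3 -c "
from h import *
hub()"
python3 -m handwheel '0 0 -2.5 0 0 0 0; 0 0 0 0 0 0 0'
python3 -c "
from h import *
hub()"
python3 -m handwheel '0 0 -1.5 0 0 0 0; 0 0 0 0 0 0 0'
python3 -c "
from h import *
hub()"
```

```text
clock: 17.55
position: [0.5515, -0.1508, 0.2262]
ee_rot: [0.538, 0.458, -0.537, 0.461]
ft_force: [-0.3, -3.5, 1.5]
grip_width: 0.002
r 0.0569 arm deg 76.8 tool y deg -8.9 Frad -3.474150713116751 Ftan cw 0.47516344028030255
clock: 17.75
position: [0.5514, -0.1501, 0.2261]
ee_rot: [0.538, 0.457, -0.538, 0.461]
ft_force: [-1.7, -8.6, 5.8]
grip_width: -0.004
r 0.0576 arm deg 77.0 tool y deg -9.0 Frad -8.79781017553251 Ftan cw 0.2361535293226507
clock: 17.95
position: [0.5515, -0.1497, 0.2261]
ee_rot: [-0.538, -0.457, 0.538, -0.461]
ft_force: [-1.1, -12.4, 5.1]
grip_width: 0.004
r 0.0579 arm deg 77.1 tool y deg -9.1 Frad -12.351906789531743 Ftan cw 1.6732366218982306
```

Force rose to 12 N with under 1 mm of motion, so the handle is on its stop. Next I'll check the crank stop the same way, pushing from the counter-clockwise side.

```bash
python3 -m handwheel '0 0 14 0 0 0 0; 0 -24 0 0 0 0 0; 0 -24 0 0 0 0 0; 0 0 -18 0 0 0 0; 0 0 -18 0 0 0 0; 0 0 0 0 0 0 0'
python3 -c "
from h import *
st();hub()"
python3 -m handwheel '0 8 0 0 0 0 0; 0 8 0 0 0 0 0; 0 0 0 0 0 0 0'
python3 -c "
from h import *
st();hub()"
```

```text
clock: 18.55
position: [0.5076, -0.1138, 0.2243]
ee_rot: [0.537, 0.461, -0.536, 0.461]
ft_force: [-0.5, 0.2, 0.5]
grip_width: 0.001
t 18.55 p [ 0.5076 -0.1138  0.2243] F [-0.5  0.2  0.5] w 0.1
axes cols [[0.001, 0.989, -0.151], [0.002, -0.151, -0.989], [-1.0, 0.001, -0.002]]
q [-0.42  0.1   0.59  1.77 -0.06  1.28  0.04]
r 0.0975 arm deg 108.5 tool y deg -8.7 Frad 0.3415363556760291 Ftan cw -0.40916938181934553
clock: 18.85
position: [0.5236, -0.1199, 0.2235]
ee_rot: [-0.537, -0.459, 0.538, -0.46]
ft_force: [-0.3, -0.5, -0.2]
grip_width: -0.001
t 18.85 p [ 0.5236 -0.1199  0.2235] F [-0.3 -0.5 -0.2] w -0.1
axes cols [[0.0, 0.988, -0.155], [-0.001, -0.155, -0.988], [-1.0, 0.0, 0.001]]
q [-0.4   0.15  0.6   1.73 -0.09  1.29  0.06]
r 0.0875 arm deg 99.8 tool y deg -8.9 Frad -0.4588672610323066 Ftan cw -0.34141799477005774
```

```bash
python3 -m handwheel '0 4 0 0 0 0 0; 0 3 0 0 0 0 0; 0 0 0 0 0 0 0'
python3 -c "
from h import *
hub()"
python3 -m handwheel '0 3 0 0 0 0 0; 0 0 0 0 0 0 0'
python3 -c "
from h import *
hub()"
python3 -m handwheel '0 2 0 0 0 0 0; 0 0 0 0 0 0 0'
python3 -c "
from h import *
hub()"
```

```text
clock: 19.15
position: [0.5287, -0.1205, 0.2233]
ee_rot: [-0.537, -0.46, 0.538, -0.459]
ft_force: [-7.4, 1.1, 3.4]
grip_width: 0.001
r 0.0863 arm deg 96.5 tool y deg -8.9 Frad 1.9526679040698363 Ftan cw -7.269572619963327
clock: 19.35
position: [0.5299, -0.1209, 0.2233]
ee_rot: [-0.536, -0.461, 0.539, -0.458]
ft_force: [-19.4, 3.2, 10.6]
grip_width: 0.002
r 0.0858 arm deg 95.7 tool y deg -8.9 Frad 5.102076708307331 Ftan cw -18.95921803457703
clock: 19.55
position: [0.5307, -0.1211, 0.2233]
ee_rot: [-0.536, -0.462, 0.539, -0.457]
ft_force: [-25.5, 3.6, 16.1]
grip_width: -0.004
r 0.0854 arm deg 95.2 tool y deg -9.0 Frad 5.872372392843893 Ftan cw -25.031420511583306
```

The crank resists 25 N (it turns at ~3 N), so it is on its stop. Retreating for a final check.

```bash
python3 -m handwheel '0 -15 0 0 0 0 0; 0 -20 0 0 0 0 0; -45 0 0 0 0 0 0; -45 0 0 0 0 0 0; -10 0 -45 0 0 0 0; -10 0 -45 0 0 0 0; 0 0 -45 0 0 0 0; 0 0 -45 0 0 0 0'
python3 -m handwheel '0 0 -45 0 0 0 0; 0 0 -45 0 0 0 0; 0 0 -45 0 0 0 0; 0 0 -45 0 0 0 0; 0 0 0 0 0 0 0; 0 0 0 0 0 0 0'
python3 chk.py 13
python3 - <<'E'
from h import *
a=np.load('t0.npz')['color'] if 0 else np.load('top0.npz')['color'];b=np.load('t13.npz')['color']
a2=np.load('scene0.npz')['color'];b2=np.load('s13.npz')['color']
cv2.imwrite('pics/full13.png',cv2.resize(np.hstack([b,b2]),(800,300)))
cv2.imwrite('pics/spare.png',cv2.resize(np.hstack([a2[230:400,300:460],b2[230:400,300:460]]),None,fx=2.4,fy=2.4))
print(cv2.absdiff(a2[245:400,320:440],b2[245:400,320:440]).mean())
E
```

```text
clock: 20.35
position: [0.5281, 0.064, 0.3341]
ee_rot: [0.538, 0.46, -0.537, 0.46]
ft_force: [0.5, -0.3, 0.5]
grip_width: 0.006
clock: 20.95
position: [0.5555, 0.2412, 0.3328]
ee_rot: [-0.536, -0.46, 0.537, -0.46]
ft_force: [-0.2, -0.5, 0.1]
grip_width: -0.002
t 20.95 p [0.5555 0.2412 0.3328] F [-0.2 -0.5  0.1] w -0.2
axes cols [[-0.001, 0.988, -0.152], [-0.001, -0.152, -0.988], [-1.0, -0.001, 0.001]]
q [-0.76  0.26  0.34  1.36 -0.09  1.54 -0.57]
scene [[335. 526.]
 [318. 355.]]
top [[114. 161.]
 [168. 100.]]
13.570376344086021
```

View pics/scene13.png

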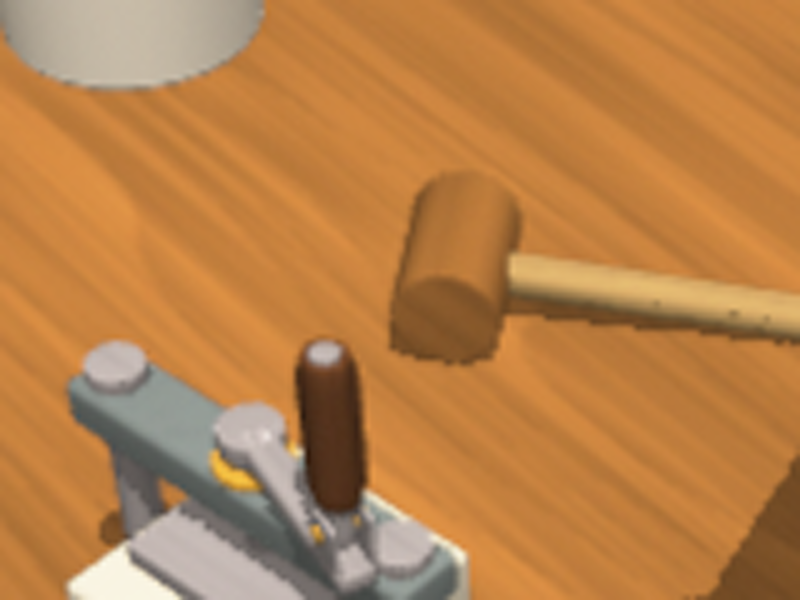

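View pics/top13.png

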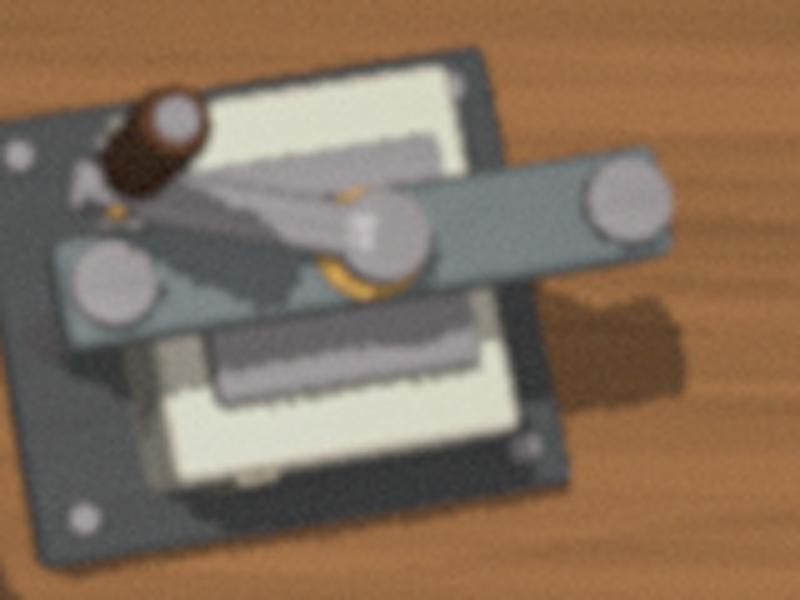

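View pics/spare.png

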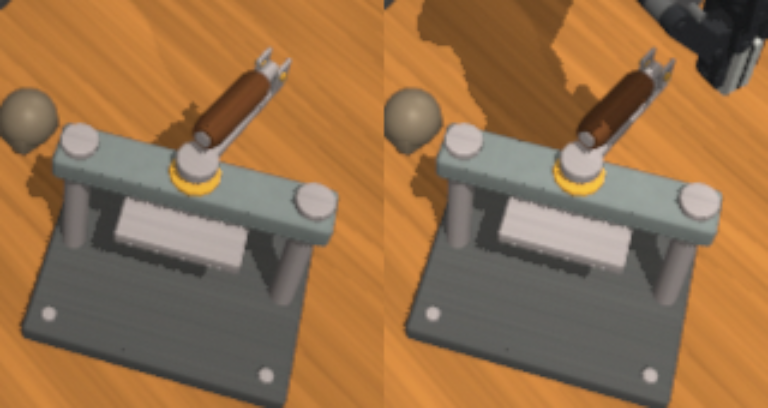

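The handle stands upright with its tip at top-crop (178,117). The crank is at its stop, the spare press looks unchanged in both views, and the arm is touching nothing. Handing in.

```bash
python3 -c "
from workcell import hand_in
print(hand_in())"
```

```text
the job is handed in; nothing more can be done
None
```

The mould is clamped: on the press holding it, I swung the folded handle up to its stop, then turned the crank clockwise about 98° (1.7 rad) to its end stop. I handed in at about 21 s, with the arm clear of everything.

- **Handle:** a final outward push reached 12 N with under 1 mm of motion, so it is on its stop. The last pictures put it at about 1.53–1.57 rad, which means a lean of up to 0.04 rad can't be ruled out from the images alone.
- **Crank:** a final clockwise push reached 25 N with hardly any motion, against the 3 N needed to turn it, so it is on its end stop. Its angle by camera is about 80.5°. The arm's own reading while pressed against the stop was 78–79.5°, a difference I put down to calibration and finger flex.
- **Empty press:** its crank and handle look unchanged in the before and after pictures. A pixel comparison of that area did differ (mean 13.6), and I put that down to the arm's shadow.
- **Forces:** the highest wrist force I read was about 61 N, at the crank's stop, against the 120 N limit.

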